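# Sort salvaged battery cells into their trays

## Robot

A 7-joint arm with a two-finger parallel gripper is mounted at the origin on the work surface. World frame = base frame: x ahead of the robot, y to its left, z up, the work surface at z = 0. Lengths are in m, angles in rad, forces in N, time in s.
With the tool pointing down it reaches from about 0.4 to 0.85 m from the base axis. Payload 4.5 kg.
Tool frame: the origin (TCP) lies at the very end of the fingers, on their centre line; the grasp point (between the pads) lies 19 mm behind it; z points along the fingers, y is the line along which they close (so a half turn about z gives the same grasp; the last joint's range is limited). The gripper opens to 88 mm and grips with 3 to 60 N. Pads are 18 mm wide; open, the fingers measure 123 mm over their backs; the gripper's body (75 mm by 187 mm) begins 45 mm behind the grasp point.
Start: joints at [1.314, 0.689, -0.195, 1.565, 0.157, 0.902, -0.215], TCP at [0.179, -0.599, 0.208] pointing down, gripper open.
Joint ranges: [-3.01, 3.01], [-0.46, 2.08], [-1.47, 1.51], [0.13, 2.56], [-1, 4.14], [0.04, 2.09], [-2.66, 2.66]. Speed limits (rad/s): [2.57, 2.57, 3.14, 3.14, 3.14, 3.14, 3.14].

## Interface

Orientations are given as a unit quaternion [x, y, z, w].
In Python, from plant import r, optics gives the robot as it stands.
- The arm moves only by the tool servo_tool, never from a script. Its arguments are lists of equal length, an entry for each row: "translation": the shift along the tool's x, y, z in m, a list of three; "turn": the turn, a rotation vector about the tool's x, y, z in rad, a list of three. In form: {"translation": [[dx, dy, dz], ...], "turn": [[rx, ry, rz], ...]}. A call has 1 to 10 rows; each row shifts and turns the commanded pose from where the row before left it, along the tool's axes as they then stand; what a row does not reach is not made up. A row lasts 1/8 s, in which the tool goes at most 62.5 mm and 10.7 degrees, less where a joint would pass 70% of its speed; a pose out of reach is approached as far as the arm can. A call is refused whole if a number of a shift passes 0.0625 or a number of a turn 0.188, either way. A call with a gripper value outside its range is refused whole. "grip" is the opening, from 0 (shut) to 1 (fully open), set as the call begins (left out, the last holds). The fingers move at their own pace and stop on an object; "grip_force" is the grip in N (left out, the last holds). Time passes only in rows, so rows that do not move let the fingers close. It gives the time, the measured TCP pose, the force, the opening and the grip force at its end, in the units of the state.
- r.get_state(): the state, without advancing time (a new reading comes with each control period).
- optics.snapshot(name): name is "side" or "top" or "wrist"; returns a dict with "img" (400x640x3 uint8, red, green, blue), "z_map" (400x640 float32, m along the optical axis (not along the pixel's ray), 0 where there is no reading), "mtx" (3x3 intrinsics, pixels), "R" (3x3) and "t" (3): a world point X has camera coordinates R X + t. Camera axes: x right, y down, z forward; pixel columns grow to the right and rows downward; lengths in m; the calibration is good to about 2 mm. The wrist camera is an equidistant fisheye: a pixel r from the principal point sees the ray r / f radians off the axis. A picture is of the moment at which its call begins.
- r.finish_job(): hands the job in; it is judged then, once.
The state is a dict: "clock": time; "q": joint angles; "qd": joint speeds; "joint_torque": joint torques, N m; "tool_pos": TCP position; "eef_rot": TCP orientation; "contact_force": force on the tool from outside, world axes, zero at the start; "moment": the same for the moment, N m; "opening": opening from 0.0 (shut) to 1.0 (fully open); "finger_force": force on a finger pad.
Only numpy, scipy, OpenCV 4.12 (cv2) and the standard library are available. Lean on these libraries where they do the work, as an engineer would, in place of code of your own. Each camera call takes 0.05 s, during which the arm holds its last target. There are 200 camera calls.

## Task

Sort the five blue cells from the opened pack into the grey trays, standing upright, one to a bay: the two large round cells in the tray with two big square bays, the two slim round cells in the tray with two small square bays, and the flat rectangular cell in the tray with the single long bay. Let no cell tip over on the way, and leave the glue pot and the solder spool standing where they are.

Things in the scene. Friction and masses are not known exactly. Their poses are not given: they have to be found in the camera images.
- large_cell_1: round battery cell with a blue sleeve and a steel button on top, 32 mm diameter, 70 mm tall, about 145 g, standing upright on the bench; origin at the centre of its underside, z up along its axis. One of two alike.
- large_cell_2: round battery cell with a blue sleeve and a steel button on top, 32 mm diameter, 70 mm tall, about 145 g, standing upright on the bench; origin at the centre of its underside, z up along its axis. One of two alike.
- slim_cell_1: round battery cell with a blue sleeve and a steel button on top, 21 mm diameter, 70 mm tall, about 70 g, standing upright on the bench; origin at the centre of its underside, z up along its axis. One of two alike.
- slim_cell_2: round battery cell with a blue sleeve and a steel button on top, 21 mm diameter, 70 mm tall, about 70 g, standing upright on the bench; origin at the centre of its underside, z up along its axis. One of two alike.
- flat_cell: flat rectangular battery cell with a blue sleeve and two small steel terminals on top, 20 mm thick (its x), 54 mm wide (its y), 66 mm tall (70 mm with the terminals), about 150 g, standing upright on the bench; origin at the centre of its underside, z up
- large_tray: For the large round cells: grey plastic tray fixed to the bench, 22 mm high, floor and walls 4 mm thick (cells stand on the floor at 4 mm); origin at the centre of its underside, z up. Two square bays 57 x 57 mm inside, side by side along its y, centred at y = +30.5 and -30.5 mm. Outside 65 mm (x) by 126 mm (y)
- slim_tray: For the slim round cells: grey plastic tray fixed to the bench, 22 mm high, floor and walls 4 mm thick (cells stand on the floor at 4 mm); origin at the centre of its underside, z up. Two square bays 40 x 40 mm inside, side by side along its y, centred at y = +22 and -22 mm. Outside 48 mm (x) by 92 mm (y)
- flat_tray: For the flat cell: grey plastic tray fixed to the bench, 22 mm high, floor and walls 4 mm thick (cells stand on the floor at 4 mm); origin at the centre of its underside, z up. One undivided bay 42 mm (x) by 76 mm (y) inside, centred on the origin; the cell's width goes along the tray's y. Outside 50 mm (x) by 84 mm (y)
- glue_pot: bystander, loose: yellow pot with a white lid, 55 mm diameter, 58 mm tall; origin at the centre of its underside. Leave alone
- solder_spool: bystander, loose: spool of solder with white flanges, lying flat, 56 mm diameter, 34 mm tall; origin at the centre of its underside. Leave alone
Mind the look-alikes: they are no part of the job. Leave any brown or orange look-alike of the slim_cell_1 alone. What is shaped like the large_cell_1 but turquoise is not meant.

How it is judged:
At the end, for the whole second after the job is handed in: Large cells in large_tray, slim in slim_tray (one per bay, either bay), flat in flat_tray: each within 12 mm (large 14) of its bay centre in tray x, y, underside 0-7.5 mm above tray underside, upright to 0.09 rad, released, under 0.02 m/s. Pot and spool within 30 mm of their start (((x of large_cell_1 in the frame of large_tray between -0.014 and 0.014 m and y of large_cell_1 in the frame of large_tray between 0.0165 and 0.0445 m and z of large_cell_1 in the frame of large_tray between 0 and 0.0075 m and x of large_cell_2 in the frame of large_tray between -0.014 and 0.014 m and y of large_cell_2 in the frame of large_tray between -0.0445 and -0.0165 m and z of large_cell_2 in the frame of large_tray between 0 and 0.0075 m) or (x of large_cell_1 in the frame of large_tray between -0.014 and 0.014 m and y of large_cell_1 in the frame of large_tray between -0.0445 and -0.0165 m and z of large_cell_1 in the frame of large_tray between 0 and 0.0075 m and x of large_cell_2 in the frame of large_tray between -0.014 and 0.014 m and y of large_cell_2 in the frame of large_tray between 0.0165 and 0.0445 m and z of large_cell_2 in the frame of large_tray between 0 and 0.0075 m)) and ((x of slim_cell_1 in the frame of slim_tray between -0.012 and 0.012 m and y of slim_cell_1 in the frame of slim_tray between 0.01 and 0.034 m and z of slim_cell_1 in the frame of slim_tray between 0 and 0.0075 m and x of slim_cell_2 in the frame of slim_tray between -0.012 and 0.012 m and y of slim_cell_2 in the frame of slim_tray between -0.034 and -0.01 m and z of slim_cell_2 in the frame of slim_tray between 0 and 0.0075 m) or (x of slim_cell_1 in the frame of slim_tray between -0.012 and 0.012 m and y of slim_cell_1 in the frame of slim_tray between -0.034 and -0.01 m and z of slim_cell_1 in the frame of slim_tray between 0 and 0.0075 m and x of slim_cell_2 in the frame of slim_tray between -0.012 and 0.012 m and y of slim_cell_2 in the frame of slim_tray between 0.01 and 0.034 m and z of slim_cell_2 in the frame of slim_tray between 0 and 0.0075 m)) and x of flat_cell in the frame of flat_tray between -0.012 and 0.012 m and y of flat_cell in the frame of flat_tray between -0.012 and 0.012 m and z of flat_cell in the frame of flat_tray between 0 and 0.0075 m and angle between each of large_cell_1, large_cell_2, slim_cell_1, slim_cell_2, flat_cell's own z axis and vertical below 0.09 rad and linear speed of each of large_cell_1, large_cell_2, slim_cell_1, slim_cell_2, flat_cell below 0.02 m/s and contact force between each of large_cell_1, large_cell_2, slim_cell_1, slim_cell_2, flat_cell and the fingers below 0.05 N and distance of each of glue_pot, solder_spool from where it was at the start of the episode below 0.03 m); the robot touches nothing.
It fails at once if a cell tips over (leans more than 0.8 rad) (angle between any of large_cell_1, large_cell_2, slim_cell_1, slim_cell_2, flat_cell's own z axis and vertical above 0.8 rad).
It fails at once if the glue pot or the solder spool is knocked over or moved more than 30 mm ((distance of glue_pot from where it was at the start of the episode above 0.03 m or angle between glue_pot's own z axis and vertical above 0.5 rad) or (distance of solder_spool from where it was at the start of the episode above 0.03 m or angle between solder_spool's own z axis and vertical above 0.5 rad)).
It also fails if it takes over 120 s, if anything falls off the work surface, if the arm or the gripper's body presses on something with over 40 N, if the wrist force passes 120 N, or if a joint passes its speed limit or range.

## Working session

There is one attempt and no reset: what is moved stays moved. The work goes in short steps, Python scripts to look and compute and a tool call to move; the robot and the scene stay as the last step left them, time stands still between calls to the robot, and variables do not carry over. Pictures are saved under pics/ and viewed, at most 14 in all, crops included, and the job is handed in when it is done.

Besides the shell and the picture viewer there is one more tool, called after "Call:" as name(argument=value, ...) on one line, values as JSON. servo_tool: Moves the arm, as the interface text tells. Its arguments: {"type":"object","properties":{"translation":{"type":"array"},"turn":{"type":"array"},"grip":{"type":"number"},"grip_force":{"type":"number"}},"required":["translation","turn"]}

```bash
mkdir -p pics; python3 - <<'E'
from plant import r, optics
import cv2,numpy as np
for n in("top","side"):
    s=optics.snapshot(n); np.savez(f"pics/{n}.npz",**s); cv2.imwrite(f"pics/{n}0.png",s["img"][:,:,::-1]); print(n,s["mtx"],s["R"],s["t"])
print(r.get_state())
E
```

```text
top [[424.66595931   0.         318.65635904]
 [  0.         424.66595931 204.49603886]
 [  0.           0.           1.        ]] [[ 0.01422888 -0.99954491  0.0265991 ]
 [-0.99391267 -0.01704518 -0.10884424]
 [ 0.10924809 -0.02488846 -0.99370288]] [-0.02087594  0.51607925  0.96106866]
side [[475.59807416   0.         318.36886293]
 [  0.         475.59807416 199.07497292]
 [  0.           0.           1.        ]] [[-0.93516717 -0.35396864 -0.01298367]
 [-0.23827401  0.65578415 -0.7163607 ]
 [ 0.2620837  -0.66682333 -0.69760933]] [0.49881427 0.15129917 1.01145484]
{'clock': 0.1, 'q': array([ 1.31381492,  0.68991162, -0.19453246,  1.5661877 ,  0.15731799,
        0.90248466, -0.2151047 ]), 'qd': array([-2.10385692e-03, -2.61486766e-05, -1.28600775e-03, -2.68458985e-03,
       -1.37376467e-03,  5.52523534e-04,  1.05583560e-03]), 'joint_torque': array([-3.76252850e-03, -5.28508472e+01, -1.27197772e+00, -1.53839761e+01,
       -5.26527339e-02,  1.97389236e-03,  8.35243009e-05]), 'tool_pos': array([ 0.17897937, -0.59821338,  0.20739734]), 'eef_rot': array([ 9.89442838e-01,  1.44921466e-01, -1.73505219e-04, -7.80042994e-04]), 'contact_force': array([ 0.03756141,  0.63865574, -0.23602911]), 'moment': array([0.00579186, 0.07168487, 0.007785  ]), 'finger_force': 0.0, 'opening': 0.9972072955119234}
```

View pics/top0.png

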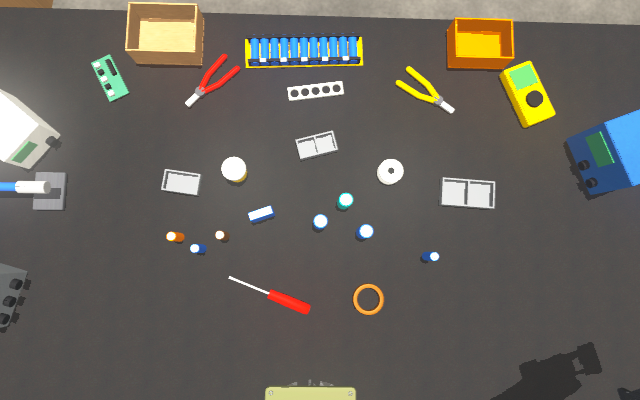

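View pics/side0.png

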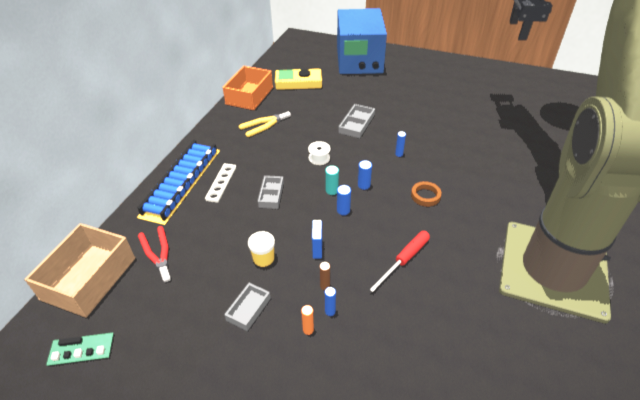

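The top view shows these candidates:
- **Large round:** blue at (320,221) and (366,231). Turquoise at (345,200) is a look-alike, so I leave it.
- **Slim round:** blue at (198,248) and (433,257). Orange (175,237) and brown (221,235) are look-alikes.
- **Flat cell:** (261,213).
- **Trays:** large (467,193), slim (316,145), flat (181,182).
- **Bystanders:** pot (234,168), spool (390,172).

Next I measure positions and make one enlarged crop to confirm.

```bash
cat > h.py <<'E'
import numpy as np,cv2
def cloud(s):
    v,u=np.mgrid[:400,:640]; z=s["z_map"].astype(float); K=s["mtx"]
    c=np.stack([(u-K[0,2])/K[0,0]*z,(v-K[1,2])/K[1,1]*z,z],-1)
    return (c-s["t"])@s["R"]
def comp(P,ok,u,v,lo,hi,rad=45):
    m=((P[...,2]>lo)&(P[...,2]<hi)&ok); m=m.astype(np.uint8)
    vv,uu=np.mgrid[:400,:640]; m[(abs(uu-u)>rad)|(abs(vv-v)>rad)]=0
    n,l=cv2.connectedComponents(m,connectivity=8)
    d=np.where(l>0,(uu-u)**2+(vv-v)**2,1e9); k=l.flat[d.argmin()]
    return P[l==k]
def rect(Q):
    (x,y),(w,h),a=cv2.minAreaRect((Q[:,:2]*1000).astype(np.float32))
    return f"xy {x:.1f},{y:.1f} size {w:.1f}x{h:.1f} ang {a:.1f} zmax {Q[:,2].max()*1e3:.0f} zmed {np.median(Q[:,2])*1e3:.1f} n{len(Q)}"
E
python3 - <<'E'
from h import *
s=np.load("pics/top.npz"); P=cloud(s); ok=s["z_map"]>0
for n,u,v,lo,hi in [("L1",320,221,.055,.08),("L2",366,231,.055,.08),("turq",345,200,.055,.08),("S1",195,249,.05,.08),("S2",435,257,.05,.08),("or",171,237,.05,.08),("br",219,235,.05,.08),("F",261,210,.055,.08),("LT",467,181,.016,.03),("ST",316,135,.016,.03),("FT",181,172,.016,.03),("pot",234,168,.04,.08),("sp",385,172,.02,.05)]:
    print(n,rect(comp(P,ok,u,v,lo,hi)))
print("bench",np.median(P[300:350,150:220,2]))
c=s["img"][110:280,150:510,::-1]; cv2.imwrite("pics/crop.png",cv2.resize(c,None,fx=2.2,fy=2.2,interpolation=2))
E
```

```text
L1 xy 475.5,-14.9 size 30.2x30.5 ang 75.8 zmax 74 zmed 68.9 n162
L2 xy 455.5,-117.0 size 29.3x29.4 ang 2.1 zmax 73 zmed 68.8 n161
turq xy 524.5,-70.9 size 30.2x29.8 ang 44.8 zmax 74 zmed 68.7 n163
S1 xy 411.3,260.0 size 17.7x20.1 ang 2.1 zmax 72 zmed 68.3 n86
S2 xy 401.2,-269.2 size 18.0x20.3 ang 2.9 zmax 73 zmed 68.3 n86
or xy 436.9,312.6 size 18.1x20.1 ang 4.2 zmax 72 zmed 68.2 n89
br xy 441.2,206.4 size 18.9x20.1 ang 49.1 zmax 73 zmed 67.9 n84
F xy 491.7,119.0 size 19.9x53.1 ang 20.1 zmax 73 zmed 66.7 n225
LT xy 552.1,-366.3 size 128.0x65.9 ang 86.6 zmax 27 zmed 21.6 n406
ST xy 661.6,-4.7 size 49.4x91.9 ang 15.6 zmax 27 zmed 21.9 n271
FT xy 565.9,311.7 size 86.1x50.7 ang 83.0 zmax 27 zmed 21.6 n236
pot xy 592.8,184.2 size 54.1x53.0 ang 46.4 zmax 63 zmed 57.7 n463
sp xy 599.5,-179.8 size 54.9x54.4 ang 41.8 zmax 41 zmed 34.2 n443
bench -0.00018348402801104613
```

View pics/crop.png

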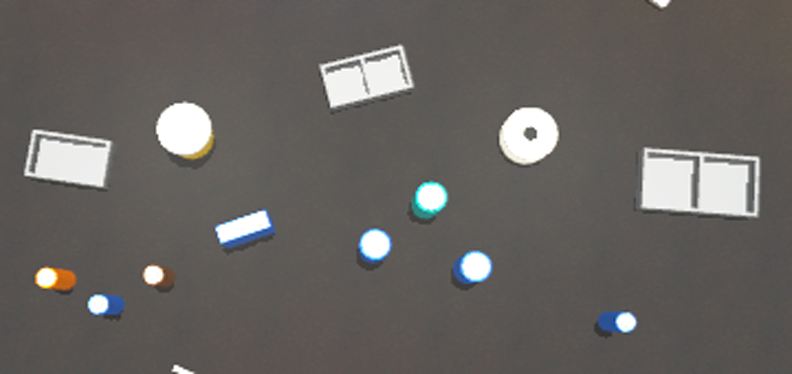

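Crop confirms it: blue slim cells at (98,305) and (625,322), blue large cells at (375,244) and (475,267), flat cell at (244,228). Turquoise (430,197), orange (46,278) and brown (153,275) stay. All sizes and heights match. First I turn the tool so it closes along world x.

Call:
servo_tool(translation=[[0,0,0.01],[0,0,0.01],[0,0,0.01],[0,0,0.01],[0,0,0.01],[0,0,0.01],[0,0,0.01]], turn=[[0,0,-0.1828],[0,0,-0.1828],[0,0,-0.1828],[0,0,-0.1828],[0,0,-0.1828],[0,0,-0.1828],[0,0,-0.1828]], grip=0.55, grip_force=25)

```text
clock: 0.98
tool_pos: [0.1789, -0.5985, 0.1374]
eef_rot: [0.705, 0.709, 0.0, -0.0]
contact_force: [-0.5, 0.7, 0.1]
opening: 0.548
finger_force: 0.0
```

Call:
servo_tool(translation=[[0.0366,0.0247,0],[0.0366,0.0247,0],[0.0366,0.0247,0],[0.0366,0.0247,0],[0.0366,0.0247,0],[0.0366,0.0247,0],[0.0366,0.0247,0],[0.0366,0.0247,0],[0.0366,0.0247,0],[0,0,0]], turn=[[0,0,0.005],[0,0,0],[0,0,0],[0,0,0],[0,0,0],[0,0,0],[0,0,0],[0,0,0],[0,0,0],[0,0,0]])

```text
clock: 2.22
tool_pos: [0.4058, -0.2668, 0.1383]
eef_rot: [0.706, 0.708, 0.001, 0.0]
contact_force: [-0.4, -0.5, -0.2]
opening: 0.548
finger_force: 0.0
```

Call:
servo_tool(translation=[[0,0,0],[0,0,0]], turn=[[0,0,0],[0,0,0]])

```text
clock: 2.48
tool_pos: [0.402, -0.2718, 0.1379]
eef_rot: [0.71, 0.704, -0.001, -0.0]
contact_force: [0.1, -0.2, 0.1]
opening: 0.552
finger_force: 0.0
```

```bash
python3 - <<'E'
from plant import r, optics
import cv2
s=optics.snapshot("wrist"); cv2.imwrite("pics/w1.png",s["img"][:,:,::-1]); print(r.get_state()["tool_pos"],r.get_state()["eef_rot"])
E
```

```text
[ 0.40209017 -0.27176012  0.13795112] [ 7.09958602e-01  7.04243263e-01 -4.43036933e-04 -1.14399353e-04]
```

View pics/w1.png

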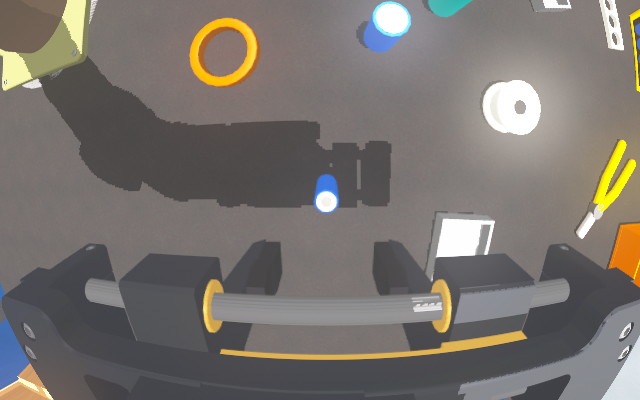

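Wrist view: the blue slim cell at (326,195) is centred between the fingers (280–375). Descend and grip.

Call:
servo_tool(translation=[[0.0025,-0.0005,0.024],[0,0,0.03],[0,0,0.03],[0,0,0.02],[0,0,0],[0,0,0]], turn=[[0,0,0],[0,0,0],[0,0,0],[0,0,0],[0,0,0],[0,0,0]])

```text
clock: 3.28
tool_pos: [0.4027, -0.2686, 0.0347]
eef_rot: [0.709, 0.705, 0.0, 0.0]
contact_force: [0.5, -0.1, -0.5]
opening: 0.549
finger_force: 0.0
```

Call:
servo_tool(translation=[[0,0,0],[0,0,0],[0,0,0],[0,0,0],[0,0,0],[0,0,0]], turn=[[0,0,0],[0,0,0],[0,0,0],[0,0,0],[0,0,0],[0,0,0]], grip=0.1, grip_force=25)

```text
clock: 4.03
tool_pos: [0.4027, -0.2681, 0.0344]
eef_rot: [0.709, 0.705, -0.0, 0.0]
contact_force: [0.2, 0.2, 5.2]
opening: 0.212
finger_force: 25.0
```

Call:
servo_tool(translation=[[0,0,-0.015],[0,0,-0.03],[0,0,-0.03],[0,0,-0.025],[0.02,0.022,0],[0.027,0.029,0],[0.027,0.029,0],[0.027,0.029,0],[0.027,0.029,0],[0.027,0.029,0]], turn=[[0,0,0],[0,0,0],[0,0,0],[0,0,0],[0,0,0],[0,0,0],[0,0,0],[0,0,0],[0,0,0],[0,0,0]])

```text
clock: 5.28
tool_pos: [0.5708, -0.1129, 0.1335]
eef_rot: [0.709, 0.705, -0.0, -0.0]
contact_force: [-0.6, -0.4, -0.5]
opening: 0.212
finger_force: 25.0
```

Call:
servo_tool(translation=[[0.027,0.029,0],[0.027,0.029,0],[0.02,0.024,0],[0.013,0.016,0],[0,0,0],[0,0,0],[0,0,0]], turn=[[0,0,0],[0,0,0],[0,0,0],[0,0,0],[0,0,0],[0,0,0],[0,0,0]])

```text
clock: 6.15
tool_pos: [0.668, -0.0289, 0.1339]
eef_rot: [0.709, 0.705, -0.001, -0.0]
contact_force: [0.2, -0.6, -1.4]
opening: 0.21
finger_force: 25.0
```

Call:
servo_tool(translation=[[0.003,0,0.02],[0,0,0.03],[0,0,0.025],[0,0,0.015],[0,0,0.005],[0,0,0],[0,0,0]], turn=[[0,0,0],[0,0,0],[0,0,0],[0,0,0],[0,0,0],[0,0,0],[0,0,0]])

```text
clock: 7.02
tool_pos: [0.6695, -0.0244, 0.0397]
eef_rot: [0.709, 0.705, 0.0, 0.0]
contact_force: [0.1, 0.5, 0.3]
opening: 0.217
finger_force: 25.0
```

Call:
servo_tool(translation=[[0,0,0],[0,0,0],[0,0,0],[0,0,0]], turn=[[0,0,0],[0,0,0],[0,0,0],[0,0,0]], grip=0.55)

```text
clock: 7.52
tool_pos: [0.669, -0.0244, 0.0392]
eef_rot: [0.709, 0.705, 0.0, 0.0]
contact_force: [-0.2, 0.5, -0.1]
opening: 0.554
finger_force: 0.0
```

Call:
servo_tool(translation=[[0,0,-0.02],[0,0,-0.03],[0,0,-0.03],[0,0,-0.015],[0,0,0],[0,0,0]], turn=[[0,0,0],[0,0,0],[0,0,0],[0,0,0],[0,0,0],[0,0,0]])

```text
clock: 8.28
tool_pos: [0.6681, -0.0245, 0.1331]
eef_rot: [0.709, 0.705, -0.001, -0.001]
contact_force: [0.1, -0.5, 0.5]
opening: 0.554
finger_force: 0.0
```

```bash
python3 - <<'E'
from plant import r, optics
import cv2
s=optics.snapshot("side"); cv2.imwrite("pics/s1.png",cv2.resize(s["img"][100:350,200:440,::-1],None,fx=2.2,fy=2.2)); print(r.get_state()["tool_pos"],r.get_state()["eef_rot"])
E
```

```text
[ 0.66800338 -0.02455405  0.13287391] [ 7.08958539e-01  7.05249182e-01 -9.39268462e-04 -7.05984943e-04]
```

View pics/s1.png

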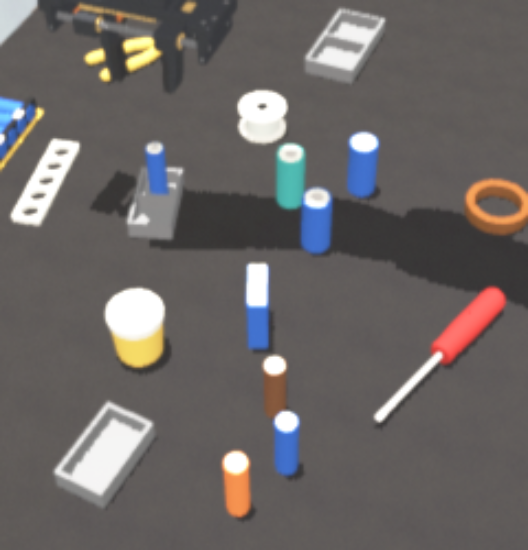

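The slim cell stands upright in its bay, at (157,170) in the crop. Next, slim cell 1 at world (0.411, 0.260).

Call:
servo_tool(translation=[[0.02,-0.018,0],[0.032,-0.029,0],[0.036,-0.033,0],[0.036,-0.033,0],[0.036,-0.033,0],[0.036,-0.033,0],[0.036,-0.033,0],[0.032,-0.029,0],[0.0205,-0.0177,0],[0,0,0]], turn=[[0,0,0],[0,0,0],[0,0,0],[0,0,0],[0,0,0],[0,0,0],[0,0,0],[0,0,0],[0,0,0],[0,0,0]])

```text
clock: 9.57
tool_pos: [0.4099, 0.2632, 0.1336]
eef_rot: [0.707, 0.707, -0.001, -0.001]
contact_force: [-0.2, -1.6, -0.8]
opening: 0.552
finger_force: 0.0
```

Call:
servo_tool(translation=[[0,0,0],[0,0,0],[0,0,0]], turn=[[0,0,0],[0,0,0],[0,0,0]])

```text
clock: 9.95
tool_pos: [0.4125, 0.2605, 0.134]
eef_rot: [0.71, 0.704, -0.0, 0.0]
contact_force: [0.4, -0.3, -0.1]
opening: 0.546
finger_force: 0.0
```

Call:
servo_tool(translation=[[0,-0.001,0.02],[0,0,0.03],[0,0,0.03],[0,0,0.02],[0,0,0],[0,0,0]], turn=[[0,0,0],[0,0,0],[0,0,0],[0,0,0],[0,0,0],[0,0,0]])

```text
clock: 10.7
tool_pos: [0.4113, 0.2615, 0.0346]
eef_rot: [0.709, 0.705, 0.0, 0.0]
contact_force: [0.2, 0.2, 0.0]
opening: 0.552
finger_force: 0.0
```

Call:
servo_tool(translation=[[0,0,0],[0,0,0],[0,0,0],[0,0,0],[0,0,0],[0,0,0]], turn=[[0,0,0],[0,0,0],[0,0,0],[0,0,0],[0,0,0],[0,0,0]], grip=0.1)

```text
clock: 11.45
tool_pos: [0.411, 0.2616, 0.0344]
eef_rot: [0.709, 0.705, 0.0, 0.0]
contact_force: [-0.4, 0.3, 5.3]
opening: 0.21
finger_force: 25.0
```

Call:
servo_tool(translation=[[0,0,-0.015],[0,0,-0.03],[0,0,-0.03],[0,0,-0.025],[-0.02,0.02,0],[-0.027,0.027,0],[-0.027,0.027,0],[-0.027,0.027,0],[-0.027,0.027,0],[-0.027,0.027,0]], turn=[[0,0,0],[0,0,0],[0,0,0],[0,0,0],[0,0,0],[0,0,0],[0,0,0],[0,0,0],[0,0,0],[0,0,0]])

```text
clock: 12.7
tool_pos: [0.5652, 0.1045, 0.1335]
eef_rot: [0.709, 0.705, -0.001, -0.0]
contact_force: [-0.4, 0.6, -0.6]
opening: 0.208
finger_force: 25.0
```

Call:
servo_tool(translation=[[-0.027,0.027,0],[-0.027,0.027,0],[-0.022,0.023,0],[-0.013,0.014,0],[0,0,0],[0,0,0],[0,0,0]], turn=[[0,0,0],[0,0,0],[0,0,0],[0,0,0],[0,0,0],[0,0,0],[0,0,0]])

```text
clock: 13.58
tool_pos: [0.6546, 0.0176, 0.1341]
eef_rot: [0.708, 0.706, -0.0, -0.0]
contact_force: [-0.2, 0.8, -0.9]
opening: 0.209
finger_force: 25.0
```

Call:
servo_tool(translation=[[-0.001,0.001,0.02],[0,0,0.03],[0,0,0.025],[0,0,0.015],[0,0,0.005],[0,0,0],[0,0,0]], turn=[[0,0,0],[0,0,0],[0,0,0],[0,0,0],[0,0,0],[0,0,0],[0,0,0]])

```text
clock: 14.45
tool_pos: [0.657, 0.0153, 0.0396]
eef_rot: [0.709, 0.705, 0.0, 0.0]
contact_force: [-0.2, -0.1, -0.5]
opening: 0.215
finger_force: 25.0
```

Call:
servo_tool(translation=[[0,0,0],[0,0,0],[0,0,0],[0,0,0]], turn=[[0,0,0],[0,0,0],[0,0,0],[0,0,0]], grip=0.55)

```text
clock: 14.95
tool_pos: [0.6565, 0.0152, 0.0392]
eef_rot: [0.709, 0.705, 0.0, 0.0]
contact_force: [-0.3, -0.0, -0.9]
opening: 0.549
finger_force: 0.0
```

Call:
servo_tool(translation=[[0,0,-0.02],[0,0,-0.03],[0,0,-0.03],[0,0,-0.015],[0,0,0],[0,0,0]], turn=[[0,0,0],[0,0,0],[0,0,0],[0,0,0],[0,0,0],[0,0,0]])

```text
clock: 15.7
tool_pos: [0.6557, 0.0149, 0.1332]
eef_rot: [0.709, 0.705, -0.001, -0.0]
contact_force: [0.8, 0.3, -0.3]
opening: 0.552
finger_force: 0.0
```

Call:
servo_tool(translation=[[-0.003,-0.018,0],[-0.005,-0.03,0],[-0.006,-0.035,0],[-0.006,-0.035,0],[-0.005,-0.03,0],[-0.005,-0.032,0],[0,0,0],[0,0,0],[0,0,0],[0,0,0]], turn=[[0,0,0],[0,0,0],[0,0,0],[0,0,0],[0,0,0],[0,0,0],[0,0,0],[0,0,0],[0,0,0],[0,0,0]], grip=0.65)

```text
clock: 16.95
tool_pos: [0.477, -0.0136, 0.1339]
eef_rot: [0.709, 0.705, 0.0, 0.0]
contact_force: [-0.4, -0.0, -0.2]
opening: 0.651
finger_force: 0.0
```

Call:
servo_tool(translation=[[-0.001,-0.0015,0.02],[0,0,0.03],[0,0,0.03],[0,0,0.02],[0,0,0],[0,0,0]], turn=[[0,0,0],[0,0,0],[0,0,0],[0,0,0],[0,0,0],[0,0,0]])

```text
clock: 17.7
tool_pos: [0.4753, -0.0147, 0.0346]
eef_rot: [0.709, 0.705, 0.0, 0.0]
contact_force: [-0.6, -0.2, -0.2]
opening: 0.651
finger_force: 0.0
```

Call:
servo_tool(translation=[[0,0,0],[0,0,0],[0,0,0],[0,0,0],[0,0,0],[0,0,0]], turn=[[0,0,0],[0,0,0],[0,0,0],[0,0,0],[0,0,0],[0,0,0]], grip=0.2)

```text
clock: 18.45
tool_pos: [0.4753, -0.0149, 0.0344]
eef_rot: [0.709, 0.705, 0.0, 0.0]
contact_force: [0.9, -0.5, 5.7]
opening: 0.341
finger_force: 25.0
```

Call:
servo_tool(translation=[[0,0,-0.015],[0,0,-0.03],[0,0,-0.03],[0,0,-0.025],[-0.02,0.004,0],[-0.032,0.006,0],[-0.036,0.007,0],[-0.036,0.007,0],[-0.036,0.007,0],[-0.036,0.007,0]], turn=[[0,0,0],[0,0,0],[0,0,0],[0,0,0],[0,0,0],[0,0,0],[0,0,0],[0,0,0],[0,0,0],[0,0,0]])

```text
clock: 19.7
tool_pos: [0.511, -0.2121, 0.1334]
eef_rot: [0.709, 0.705, -0.0, -0.001]
contact_force: [1.0, -0.9, -0.6]
opening: 0.338
finger_force: 25.0
```

Call:
servo_tool(translation=[[-0.036,0.007,0],[-0.036,0.007,0],[-0.036,0.008,0],[-0.036,0.008,0],[-0.027,0.006,0],[-0.015,0.003,0],[0,0,0],[0,0,0],[0,0,0],[0,0,0]], turn=[[0,0,0],[0,0,0],[0,0,0],[0,0,0],[0,0,0],[0,0,0],[0,0,0],[0,0,0],[0,0,0],[0,0,0]])

```text
clock: 20.95
tool_pos: [0.5498, -0.3965, 0.1343]
eef_rot: [0.709, 0.706, 0.0, -0.0]
contact_force: [-0.3, 0.5, -1.5]
opening: 0.341
finger_force: 25.0
```

Call:
servo_tool(translation=[[0,0,0.02],[0,0,0.03],[0,0,0.025],[0,0,0.015],[0,0,0.005],[0,0,0],[0,0,0]], turn=[[0,0,0],[0,0,0],[0,0,0],[0,0,0],[0,0,0],[0,0,0],[0,0,0]])

```text
clock: 21.82
tool_pos: [0.5504, -0.3975, 0.0397]
eef_rot: [0.709, 0.705, 0.0, 0.001]
contact_force: [-0.4, -1.2, -2.1]
opening: 0.336
finger_force: 25.0
```

Call:
servo_tool(translation=[[0,0,0],[0,0,0],[0,0,0],[0,0,0]], turn=[[0,0,0],[0,0,0],[0,0,0],[0,0,0]], grip=0.65)

```text
clock: 22.32
tool_pos: [0.5498, -0.3973, 0.0392]
eef_rot: [0.709, 0.705, -0.0, 0.0]
contact_force: [0.0, -0.1, -0.0]
opening: 0.647
finger_force: 0.0
```

Call:
servo_tool(translation=[[0,0,-0.02],[0,0,-0.03],[0,0,-0.03],[0,0,-0.015],[0,0,0],[0,0,0]], turn=[[0,0,0],[0,0,0],[0,0,0],[0,0,0],[0,0,0],[0,0,0]])

```text
clock: 23.08
tool_pos: [0.5489, -0.397, 0.1331]
eef_rot: [0.709, 0.705, -0.0, -0.001]
contact_force: [0.1, 0.5, 0.3]
opening: 0.655
finger_force: 0.0
```

Call:
servo_tool(translation=[[0.02,-0.007,0],[0.036,-0.012,0],[0.042,-0.014,0],[0.042,-0.014,0],[0.042,-0.014,0],[0.042,-0.014,0],[0.036,-0.013,0],[0.0205,-0.007,0],[0,0,0],[0,0,0]], turn=[[0,0,0],[0,0,0],[0,0,0],[0,0,0],[0,0,0],[0,0,0],[0,0,0],[0,0,0],[0,0,0],[0,0,0]])

```text
clock: 24.32
tool_pos: [0.4564, -0.1174, 0.1337]
eef_rot: [0.709, 0.705, -0.0, 0.0]
contact_force: [0.6, -0.8, -0.0]
opening: 0.649
finger_force: 0.0
```

Call:
servo_tool(translation=[[0,0,0],[0,0,0]], turn=[[0,0,0],[0,0,0]])

```text
clock: 24.58
tool_pos: [0.4564, -0.1171, 0.134]
eef_rot: [0.71, 0.705, -0.0, 0.0]
contact_force: [-0.6, 0.2, 0.5]
opening: 0.651
finger_force: 0.0
```

Call:
servo_tool(translation=[[0,-0.001,0.02],[0,0,0.03],[0,0,0.03],[0,0,0.02],[0,0,0],[0,0,0]], turn=[[0,0,0],[0,0,0],[0,0,0],[0,0,0],[0,0,0],[0,0,0]])

```text
clock: 25.32
tool_pos: [0.4557, -0.1165, 0.0346]
eef_rot: [0.709, 0.705, 0.0, 0.0]
contact_force: [0.3, 0.5, 0.9]
opening: 0.652
finger_force: 0.0
```

Call:
servo_tool(translation=[[0,0,0],[0,0,0],[0,0,0],[0,0,0],[0,0,0],[0,0,0]], turn=[[0,0,0],[0,0,0],[0,0,0],[0,0,0],[0,0,0],[0,0,0]], grip=0.2)

```text
clock: 26.08
tool_pos: [0.4553, -0.1164, 0.0344]
eef_rot: [0.709, 0.705, -0.0, 0.0]
contact_force: [-0.3, -0.3, 5.8]
opening: 0.342
finger_force: 25.0
```

Call:
servo_tool(translation=[[0,0,-0.015],[0,0,-0.03],[0,0,-0.03],[0,0,-0.025],[-0.016,0.007,0],[-0.024,0.011,0],[-0.024,0.011,0],[-0.024,0.011,0],[-0.024,0.011,0],[-0.024,0.011,0]], turn=[[0,0,0],[0,0,0],[0,0,0],[0,0,0],[0,0,0],[0,0,0],[0,0,0],[0,0,0],[0,0,0],[0,0,0]])

```text
clock: 27.32
tool_pos: [0.5162, -0.2533, 0.1335]
eef_rot: [0.709, 0.705, -0.0, -0.001]
contact_force: [1.0, 0.3, -0.7]
opening: 0.341
finger_force: 25.0
```

Call:
servo_tool(translation=[[-0.024,0.011,0],[-0.024,0.011,0],[-0.022,0.01,0],[-0.0135,0.006,0],[0,0,0],[0,0,0],[0,0,0],[0,0,0]], turn=[[0,0,0],[0,0,0],[0,0,0],[0,0,0],[0,0,0],[0,0,0],[0,0,0],[0,0,0]])

```text
clock: 28.32
tool_pos: [0.554, -0.3356, 0.1343]
eef_rot: [0.709, 0.706, -0.0, -0.0]
contact_force: [0.4, -0.3, -1.6]
opening: 0.34
finger_force: 25.0
```

Call:
servo_tool(translation=[[0,0,0.02],[0,0,0.03],[0,0,0.025],[0,0,0.015],[0,0,0.005],[0,0,0],[0,0,0]], turn=[[0,0,0],[0,0,0],[0,0,0],[0,0,0],[0,0,0],[0,0,0],[0,0,0]])

```text
clock: 29.2
tool_pos: [0.5547, -0.3364, 0.0396]
eef_rot: [0.709, 0.705, 0.0, 0.001]
contact_force: [-0.1, -0.8, -1.3]
opening: 0.341
finger_force: 25.0
```

Call:
servo_tool(translation=[[0,0,0],[0,0,0],[0,0,0],[0,0,0]], turn=[[0,0,0],[0,0,0],[0,0,0],[0,0,0]], grip=0.65)

```text
clock: 29.7
tool_pos: [0.5541, -0.3363, 0.0392]
eef_rot: [0.709, 0.705, 0.0, 0.0]
contact_force: [-0.3, 0.4, -0.3]
opening: 0.647
finger_force: 0.0
```

Call:
servo_tool(translation=[[0,0,-0.02],[0,0,-0.03],[0,0,-0.03],[0,0,-0.015],[0,0,0],[0,0,0]], turn=[[0,0,0],[0,0,0],[0,0,0],[0,0,0],[0,0,0],[0,0,0]])

```text
clock: 30.45
tool_pos: [0.5533, -0.3361, 0.1332]
eef_rot: [0.709, 0.705, -0.0, -0.001]
contact_force: [0.2, 0.0, -0.0]
opening: 0.654
finger_force: 0.0
```

Call:
servo_tool(translation=[[0.025,-0.004,0],[0.045,-0.006,0],[0.05,-0.007,0],[0.05,-0.007,0],[0.05,-0.007,0],[0.05,-0.007,0],[0.05,-0.007,0],[0.05,-0.007,0],[0.045,-0.006,0],[0.04,-0.006,0]], turn=[[0,0,0],[0,0,0],[0,0,0],[0,0,0],[0,0,0],[0,0,0],[0,0,0],[0,0,0],[0,0,0],[0,0,0]], grip=0.55)

```text
clock: 31.7
tool_pos: [0.4914, 0.1208, 0.1332]
eef_rot: [0.709, 0.706, -0.001, -0.001]
contact_force: [-0.1, -0.1, 0.5]
opening: 0.55
finger_force: 0.0
```

Call:
servo_tool(translation=[[0,0,0],[0,0,0],[0,0,0],[0,0,0],[0,0,0]], turn=[[0,0,-0.12],[0,0,-0.12],[0,0,-0.116],[0,0,0],[0,0,0]])

```text
clock: 32.33
tool_pos: [0.4921, 0.1189, 0.1336]
eef_rot: [0.574, 0.819, -0.0, -0.0]
contact_force: [0.3, -0.7, 0.3]
opening: 0.551
finger_force: 0.0
```

```bash
python3 - <<'E'
from plant import r, optics
import numpy as np
s=r.get_state();p=s["tool_pos"];q=s["eef_rot"];psi=2*np.arctan2(q[1],q[0])
d=np.array([.4917,.1190])-p[:2];print(p,q,np.degrees(psi),"tool x,y",d@[np.cos(psi),np.sin(psi)],d@[np.sin(psi),-np.cos(psi)])
E
```

```text
[0.49214292 0.11888689 0.13359915] [ 5.73759214e-01  8.19023837e-01 -4.41707101e-04 -3.52088864e-04] 109.97441635343935 tool x,y 0.0002576062507164773 -0.0003776346905139661
```

Call:
servo_tool(translation=[[0,0,0.02],[0,0,0.03],[0,0,0.03],[0,0,0.02],[0,0,0],[0,0,0]], turn=[[0,0,0],[0,0,0],[0,0,0],[0,0,0],[0,0,0],[0,0,0]])

```text
clock: 33.08
tool_pos: [0.4929, 0.1193, 0.0347]
eef_rot: [0.573, 0.819, 0.0, 0.0]
contact_force: [0.8, 0.7, 0.0]
opening: 0.552
finger_force: 0.0
```

Call:
servo_tool(translation=[[0,0,0],[0,0,0],[0,0,0],[0,0,0],[0,0,0],[0,0,0]], turn=[[0,0,0],[0,0,0],[0,0,0],[0,0,0],[0,0,0],[0,0,0]], grip=0.1)

```text
clock: 33.83
tool_pos: [0.4926, 0.119, 0.0343]
eef_rot: [0.573, 0.82, 0.0, 0.0]
contact_force: [-0.6, 0.3, 4.2]
opening: 0.207
finger_force: 25.0
```

Call:
servo_tool(translation=[[0,0,-0.015],[0,0,-0.03],[0,0,-0.03],[0,0,-0.025],[0,0,0],[0,0,0],[0,0,0],[0,0,0],[0,0,0],[0,0,0]], turn=[[0,0,0],[0,0,0],[0,0,0],[0,0,0],[0,0,0.095],[0,0,0.095],[0,0,0.095],[0,0,0.095],[0,0,0.093],[0,0,0]])

```text
clock: 35.08
tool_pos: [0.4922, 0.1189, 0.1337]
eef_rot: [0.749, 0.663, -0.0, -0.0]
contact_force: [-1.1, -1.2, -1.8]
opening: 0.206
finger_force: 25.0
```

```bash
python3 - <<'E'
from plant import r, optics
import numpy as np
s=r.get_state();p=s["tool_pos"];q=s["eef_rot"];psi=2*np.arctan2(q[1],q[0])
d=np.array([.5659,.3117])-p[:2];print(p,q,np.degrees(psi),"tool x,y",d@[np.cos(psi),np.sin(psi)],d@[np.sin(psi),-np.cos(psi)])
E
```

```text
[0.49217661 0.11894564 0.13371156] [ 7.48643922e-01  6.62972136e-01 -4.74066543e-04 -2.26376647e-05] 83.05389267453498 tool x,y 0.20025539673792225 0.049871403262141144
```

Call:
servo_tool(translation=[[0.02,0.005,0],[0.03,0.0075,0],[0.035,0.009,0],[0.035,0.009,0],[0.035,0.008,0],[0.029,0.0075,0],[0.016,0.004,0],[0,0,0],[0,0,0],[0,0,0]], turn=[[0,0,0],[0,0,0],[0,0,0],[0,0,0],[0,0,0],[0,0,0],[0,0,0],[0,0,0],[0,0,0],[0,0,0]])

```text
clock: 36.33
tool_pos: [0.5665, 0.3104, 0.134]
eef_rot: [0.749, 0.662, -0.0, 0.0]
contact_force: [0.3, -0.4, -1.1]
opening: 0.202
finger_force: 25.0
```

Call:
servo_tool(translation=[[0.001,0,0.02],[0,0,0.03],[0,0,0.025],[0,0,0.015],[0,0,0.005],[0,0,0],[0,0,0]], turn=[[0,0,0],[0,0,0],[0,0,0],[0,0,0],[0,0,0],[0,0,0],[0,0,0]])

```text
clock: 37.2
tool_pos: [0.5672, 0.3129, 0.0396]
eef_rot: [0.749, 0.663, 0.001, 0.0]
contact_force: [0.8, -0.8, -1.2]
opening: 0.209
finger_force: 25.0
```

Call:
servo_tool(translation=[[0,0,0],[0,0,0],[0,0,0],[0,0,0]], turn=[[0,0,0],[0,0,0],[0,0,0],[0,0,0]], grip=0.55)

```text
clock: 37.7
tool_pos: [0.5668, 0.3125, 0.0392]
eef_rot: [0.749, 0.663, 0.0, 0.0]
contact_force: [-0.6, -0.4, -0.1]
opening: 0.546
finger_force: 0.0
```

Call:
servo_tool(translation=[[0,0,-0.02],[0,0,-0.03],[0,0,-0.03],[0,0,-0.03],[-0.02,-0.04,-0.01],[-0.02,-0.05,0],[-0.02,-0.05,0],[-0.02,-0.04,0],[0,0,0],[0,0,0]], turn=[[0,0,0],[0,0,0],[0,0,0],[0,0,0],[0,0,0],[0,0,0],[0,0,0],[0,0,0],[0,0,0],[0,0,0]])

```text
clock: 38.95
tool_pos: [0.3797, 0.256, 0.1602]
eef_rot: [0.749, 0.662, 0.002, 0.0]
contact_force: [0.5, -0.9, -0.2]
opening: 0.551
finger_force: 0.0
```

```bash
python3 - <<'E'
from plant import r, optics
from h import *
s=optics.snapshot("top"); P=cloud(s); ok=s["z_map"]>0
cv2.imwrite("pics/top2.png",s["img"][:,:,::-1])
K,R,t=s["mtx"],s["R"],s["t"]
for n,x,y in [("L-",550.3,-396.7),("L+",553.9,-335.9),("S-",667.5,-25.9),("S+",655.7,16.5),("F",565.9,311.7),("pot",592.8,184.2),("sp",599.5,-179.8)]:
    z=.034 if n=="sp" else .06 if n=="pot" else .072
    c=K@(R@np.array([x/1e3,y/1e3,z])+t); u,v=c[:2]/c[2]
    print(n,(int(u),int(v)),"want",x,y,rect(comp(P,ok,u,v,z-.012,z+.01,25)))
print(r.get_state()["tool_pos"])
E
```

```text
L- (489, 190) want 550.3 -396.7 xy 550.5,-396.3 size 30.3x31.2 ang 38.0 zmax 77 zmed 72.2 n179
L+ (462, 188) want 553.9 -335.9 xy 553.4,-336.8 size 31.1x30.6 ang 73.1 zmax 78 zmed 72.5 n177
S- (325, 136) want 667.5 -25.9 xy 667.3,-26.1 size 20.2x18.2 ang 3.3 zmax 77 zmed 72.5 n74
S+ (307, 140) want 655.7 16.5 xy 655.8,14.5 size 18.8x18.6 ang 5.0 zmax 77 zmed 72.1 n74
F (173, 177) want 565.9 311.7 xy 566.5,313.0 size 54.3x20.1 ang 82.7 zmax 76 zmed 70.3 n234
pot (232, 167) want 592.8 184.2 xy 592.5,183.9 size 54.0x52.9 ang 46.4 zmax 63 zmed 57.9 n463
sp (390, 170) want 599.5 -179.8 xy 599.6,-180.4 size 55.2x54.8 ang 76.7 zmax 40 zmed 34.3 n443
[0.38000526 0.25616429 0.15989014]
```

View pics/top2.png

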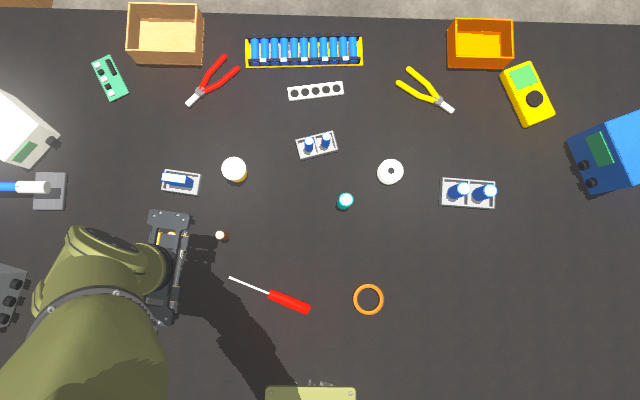

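The picture shows all five cells upright in their bays: slim (309,145) and (326,141), large (458,190) and (487,191), flat (178,180). Each is within about 2 mm of its bay centre and about 4 mm higher than on the bench, as it should be. The pot and spool have not moved.

```bash
python3 -c "
from plant import r
print(r.finish_job())"
```

```text
the job is handed in; nothing more can be done
None
```

I handed the job in with all five blue cells upright in the correct tray bays, each measured within about 2 mm of its bay centre, and the glue pot and solder spool unmoved; no verdict came back.

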